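# Build a strainer cascade on a 50 mL tube

### The arm

A 6-joint arm with a two-finger parallel gripper is mounted at the origin on a cart in front of the work surface, level with it; the furniture and walls round the work are solid. World frame = base frame: x ahead of the robot, y to its left, z up, the work surface at z = 0. Lengths are in m, angles in rad, forces in N, time in s.
With the tool pointing down it reaches from about 0.325 to 0.9 m from the base axis. Payload 6.1 kg.
Tool frame: the origin (TCP) lies between the finger pads; the fingertips stand 25 mm ahead of it and the grasp point (between the pads) lies 6 mm ahead of it; z points along the fingers, y is the direction in which the jaws open and shut (so a half turn about z gives the same grasp; the last joint's range is limited). The gripper opens to 87 mm and grips with 3 to 60 N. Pads are 19 mm wide; open, the fingers measure 117 mm over their backs; the gripper's body (75 mm by 190 mm) begins 51 mm behind the grasp point.
Start: joints at [-1.435, 0.22, 1.526, -0, 1.395, -0.126], TCP at [0.162, -0.604, 0.248] pointing down, gripper open.
Joint ranges: [-2.98, 2.98], [-0.91, 2.08], [0.09, 2.57], [-1.24, 4.39], [0.2, 2.65], [-2.68, 2.68]. Speed limits (rad/s): [2.57, 2.57, 3.01, 3.14, 3.14, 3.14].

### API

Orientations are given as a unit quaternion [x, y, z, w].
In Python, from station import readout, viewer, env gives the robot as it stands.
- The arm moves only by the shell command python3 -m creep 'ROWS' [OPENING] [FORCE]. ROWS is JSON, a list of rows, each a list of 4 numbers: the shift along the tool's x, y, z in units of 25 mm (1.0 is 25 mm), then the turn about the tool's z in units of 10 degrees (1.0 is 10 degrees). A call has 1 to 12 rows; each row shifts and turns the pose as measured when the row begins, along the tool's axes as they then stand; what a row does not reach is not made up. A row lasts 1/8 s, in which the tool goes at most 62.5 mm and 10.7 degrees, less where a joint would pass 70% of its speed; a pose out of reach is approached as far as the arm can. A call is refused whole if a number of a shift passes 1 or a number of a turn 1, either way. A call with a gripper value outside its range is refused whole. OPENING is the opening, from -1 (shut) to 1 (fully open), so that 0 is half open, set as the call begins (- or left out, the last holds). The fingers move at their own pace and stop on an object; FORCE is the grip in N (left out, the last holds). Time passes only in rows, so rows that do not move let the fingers close. It gives the time, the measured TCP pose, the force and the opening at its end, in the units of the state.
- readout.observe(): the state, without advancing time (a new reading comes with each control period).
- viewer.read_camera(name): name is "scene" or "top" or "wrist"; returns the picture (384x512x3 uint8, blue, green, red); there is no depth.
- viewer.camera_params(name): a dict with "fx", "fy", "cx", "cy" (pixels), "dist_coeffs" ([k1, k2, p1, p2, k3] as OpenCV has them; the pictures are not rectified), "position" and "rotation" of the camera in the world. Camera axes: x right, y down, z forward; pixel columns grow to the right and rows downward; lengths in m; the calibration is good to about 2 mm. A picture is of the moment at which its call begins: read the wrist's pose just before it. camera_params takes no time and is no camera call; for the wrist camera it gives the pose at the moment of the call.
- env.close_job(): hands the job in, once; it reports no verdict.
The state is a dict: "time_s": time; "q": joint angles; "joint_vel": joint speeds; "tau": joint torques, N m; "tcp_pos": TCP position; "tool_rot": TCP orientation; "contact_force": force on the tool from outside, world axes, zero at the start; "torque": the same for the moment, N m; "opening": finger opening in m.
Only numpy, scipy, OpenCV 4.12 (cv2) and the standard library are available. Lean on these libraries where they do the work, as an engineer would, in place of code of your own. Each camera call takes 0.05 s, during which the arm holds its last target. There are 200 camera calls.

### The job

Set up the filter cascade on the one open tube in the white rack, building it up from the tube one piece at a time: first the green (40 micron) strainer into the tube's mouth, then the blue (70 micron) on the green, then the yellow (100 micron, the coarsest) on the blue, and last the grey pouring funnel on the yellow, each seated fully home, straight and on its shoulder. Leave the capped tubes where they are and the red strainer where it stands in the tray, as its mesh is too fine for this sample.

Things in the scene. Friction and masses are not known exactly. Their poses are not given: they have to be found in the camera images.
- strainer_green: Green (40 micron) cell strainer, 33 mm high, upright, 20 g. Top 18 mm: ribbed collar, 38 mm outside (grip across it), bore 27 mm open above. Below: 15 mm spigot tapering from 24 to 16 mm. The collar's underside is its shoulder. Origin: centre of the bottom end, z up; shoulder at z = 15 mm, rim at 33 mm. Goes first, into the mouth of the open tube.
- strainer_blue: Blue (70 micron) cell strainer, 33 mm high, upright, 20 g. Top 18 mm: ribbed collar, 38 mm outside (grip across it), bore 27 mm open above. Below: 15 mm spigot tapering from 24 to 16 mm. The collar's underside is its shoulder. Origin: centre of the bottom end, z up; shoulder at z = 15 mm, rim at 33 mm. Goes second, into the green one; seated its origin is 18 mm above that one's.
- strainer_yellow: Yellow (100 micron) cell strainer, 33 mm high, upright, 20 g. Top 18 mm: ribbed collar, 38 mm outside (grip across it), bore 27 mm open above. Below: 15 mm spigot tapering from 24 to 16 mm. The collar's underside is its shoulder. Origin: centre of the bottom end, z up; shoulder at z = 15 mm, rim at 33 mm. Goes third, into the blue one; seated its origin is 18 mm above that one's.
- strainer_red: Red (20 micron) cell strainer, 33 mm high, upright, 20 g. Top 18 mm: ribbed collar, 38 mm outside (grip across it), bore 27 mm open above. Below: 15 mm spigot tapering from 24 to 16 mm. The collar's underside is its shoulder. Origin: centre of the bottom end, z up; shoulder at z = 15 mm, rim at 33 mm. Not needed: stays where it stands in the tray.
- funnel: Grey pouring funnel, 53 mm high, upright in the tray, 30 g. Spigot like the strainers' (15 mm long, 24 to 16 mm); shoulder at z = 15 mm under a 38 mm neck; cone from z = 20 to 38 mm; upright rim band from z = 38 to 53 mm, 54 mm outside, 2 mm thick: grip across the band. Origin: centre of the bottom end, z up. Goes last, into the yellow strainer; seated its origin is 18 mm above that one's.
- tube_open: The only open tube: frosted clear 50 mL tube without a cap, 30 mm outside diameter, 115 mm high, bore 26.4 mm at the mouth. Held fast upright in one well of the rack, does not move. Origin: centre of its flat bottom; z up its axis, mouth rim at z = 115 mm. A seated strainer's origin lies at z = 100 mm in this frame.
- tube_capped_1: 50 mL tube like the open one but closed with a blue screw cap 35 mm wide, 117.5 mm high over all, standing in the rack. Origin: centre of its bottom. Stays where it is.
- tube_capped_2: A second blue-capped 50 mL tube, same size, in the same rack. Origin: centre of its bottom. Stays where it is.
- rack: White plastic tube rack, does not move: 60 mm (its x) by 198 mm (its y), 70 mm high, one row of five wells 38 mm apart along its y axis; tubes stand in the two end wells and the middle one on a floor 6 mm thick. Origin: centre of its underside.
- tray: Shallow white tray, does not move: 270 mm (its x) by 174 mm (its y), walls 30 mm high, floor 2 mm thick. Strainers and funnel stand in it in any arrangement, two rows along its x about 76 mm apart, about 80 mm from place to place in a row. Origin: centre of its underside.
Not all that is in view belongs to the job. Of the things that look like the strainer_blue, the larger one is meant.

How it is judged:
On the way, in this order (a step that is already met when the one before it is completed fails the run):
1. the green strainer is seated in the open tube (z of strainer_green in the frame of tube_open between 0.097 and 0.103 m and horizontal distance between strainer_green and tube_open below 0.008 m and angle between the z axis of strainer_green and the z axis of tube_open, either way round below 0.08 rad), for 0.2 s.
2. the blue strainer is seated in the green one (z of strainer_blue in the frame of strainer_green between 0.015 and 0.021 m and horizontal distance between strainer_blue and strainer_green below 0.008 m and angle between the z axis of strainer_blue and the z axis of strainer_green, either way round below 0.08 rad), for 0.2 s.
3. the yellow strainer is seated in the blue one (z of strainer_yellow in the frame of strainer_blue between 0.015 and 0.021 m and horizontal distance between strainer_yellow and strainer_blue below 0.008 m and angle between the z axis of strainer_yellow and the z axis of strainer_blue, either way round below 0.08 rad), for 0.2 s.
4. the funnel is seated in the yellow one (z of funnel in the frame of strainer_yellow between 0.015 and 0.021 m and horizontal distance between funnel and strainer_yellow below 0.008 m and angle between the z axis of funnel and the z axis of strainer_yellow, either way round below 0.08 rad), for 0.2 s.
At the end, for the whole second after the job is handed in: Green in the open tube, blue in green, yellow in blue, funnel in yellow: each seated within 3 mm in height, centred within 8 mm and in line within 0.08 rad. The four at rest; red strainer and capped tubes within 20 mm of where they began (all of step 1 and all of step 2 and all of step 3 and all of step 4 and linear speed of each of strainer_green, strainer_blue, strainer_yellow, funnel below 0.02 m/s and distance of each of strainer_red, tube_capped_1, tube_capped_2 from where it was at the start of the episode below 0.02 m); the robot touches nothing.
It fails at once if the red strainer is moved or lifted (distance of strainer_red from where it was at the start of the episode above 0.03 m).
It fails at once if a capped tube is lifted or pushed away (distance of any of tube_capped_1, tube_capped_2 from where it was at the start of the episode above 0.03 m).
It also fails if it takes over 131 s, if anything falls off the work surface, if the arm or the gripper's body presses on something with over 40 N, if the wrist force passes 120 N, or if a joint passes its speed limit or range.

## Working session

There is one attempt and no reset: what is moved stays moved. The work goes in short steps, Python scripts to look and compute and a shell command to move; the robot and the scene stay as the last step left them, time stands still between calls to the robot, and variables do not carry over. Pictures are saved under pics/ and viewed, about 12 in all and at most 16, crops included, and the job is handed in when it is done.

```bash
mkdir -p pics; ls
python3 - <<'E'
from station import readout, viewer, env
import cv2
for n in("scene","top"):
    cv2.imwrite(f"pics/{n}0.png",viewer.read_camera(n)); p=viewer.camera_params(n); print(n,p)
print(readout.observe())
E
```

```text
pics
scene {'fx': 420.50270523549216, 'fy': 420.50270523549216, 'cx': 256.17743513585384, 'cy': 194.44507995429444, 'dist_coeffs': array([-0.05358206,  0.        ,  0.        ,  0.        ,  0.        ]), 'position': array([-0.16907065, -0.56149563,  0.51390838]), 'rotation': array([ 0.76390455, -0.38767478,  0.23151335, -0.46104194])}
top {'fx': 390.6782531663207, 'fy': 390.6782531663207, 'cx': 255.1183909148302, 'cy': 194.55933012639056, 'dist_coeffs': array([-0.05058311,  0.        ,  0.        ,  0.        ,  0.        ]), 'position': array([ 0.41996936, -0.00686184,  1.10902676]), 'rotation': array([ 0.70791228, -0.70289412,  0.05294291, -0.044689  ])}
{'time_s': 0.1, 'q': array([-1.43506826e+00,  2.21152439e-01,  1.52746501e+00, -2.02923572e-05,
        1.39469434e+00, -1.26099708e-01]), 'joint_vel': array([ 3.98301973e-05, -2.86820655e-03, -3.29125022e-03,  9.99377395e-04,
        1.81640709e-03, -1.64577590e-03]), 'tau': array([ 3.83191391e-04, -4.95945024e+01, -3.88519549e+01,  7.01328367e-02,
        5.14861371e-02, -3.79816447e-05]), 'tcp_pos': array([ 0.16170115, -0.60320237,  0.24656018]), 'tool_rot': array([ 9.91442409e-01,  1.30541986e-01, -1.41257114e-05, -8.59510340e-04]), 'contact_force': array([-0.80632497, -0.20264031, -0.74523466]), 'torque': array([ 0.00244707, -0.00668424,  0.02167719]), 'opening': 0.08690137721368021}
```

View pics/top0.png

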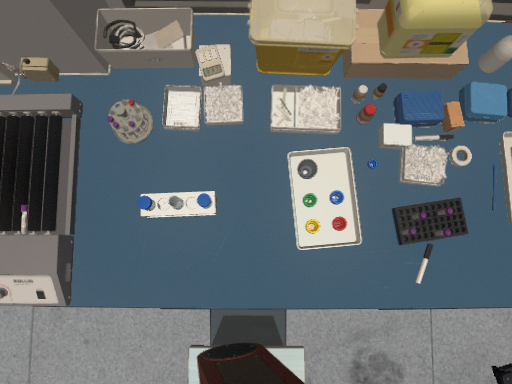

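View pics/scene0.png

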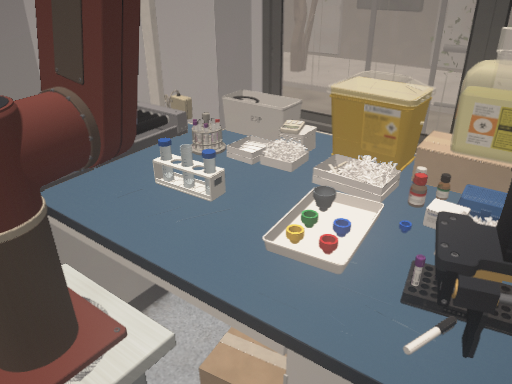

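Top view shows the rack, with the open tube at about (176,202) in the middle well between blue caps at (145,202) and (204,200). In the tray: funnel (307,169), green (309,200), blue (337,198), yellow (312,227), red (339,224). There are two blue candidates, (337,198) in the tray and a smaller ring at (372,163) outside it. The larger one in the tray fits, and I'll confirm that in a crop.

```bash
cat > h.py <<'E'
import numpy as np, cv2
from scipy.spatial.transform import Rotation as R
from station import readout, viewer, env
def ray(n,uv,z,p=None):
    """pixel -> world point on plane z"""
    p=p or viewer.camera_params(n)
    K=np.array([[p['fx'],0,p['cx']],[0,p['fy'],p['cy']],[0,0,1]])
    d=np.append(cv2.undistortPoints(np.array([[uv]],float),K,p['dist_coeffs'])[0,0],1)
    d=R.from_quat(p['rotation']).apply(d); o=p['position']
    return o+d*(z-o[2])/d[2]
def proj(n,X,p=None):
    p=p or viewer.camera_params(n)
    K=np.array([[p['fx'],0,p['cx']],[0,p['fy'],p['cy']],[0,0,1]])
    Rc=R.from_quat(p['rotation']).inv()
    return cv2.projectPoints(Rc.apply(np.atleast_2d(X)-p['position']),np.zeros(3),np.zeros(3),K,p['dist_coeffs'])[0][:,0]
def tomove(target,yaw=None):
    """shift in tool axes in 25 mm units to bring TCP to target"""
    s=readout.observe(); r=R.from_quat(s['tool_rot'])
    return np.round(r.inv().apply(np.array(target)-s['tcp_pos'])/0.025,2), np.round(s['tcp_pos'],4), np.round(r.as_matrix(),3).tolist()
E
python3 - <<'E'
from h import *
im=cv2.imread("pics/top0.png")
a=cv2.resize(im[140:260,280:400],None,fx=5,fy=5,interpolation=cv2.INTER_CUBIC)
cv2.imwrite("pics/c1.png",a)
b=cv2.resize(im[180:230,130:230],None,fx=7,fy=7,interpolation=cv2.INTER_CUBIC)
cv2.imwrite("pics/c2.png",b)
for n,uv,z in[("tube",(176,202),.121),("funnel",(307,169),.055),("green",(309,200),.035),("blue",(337,198),.035),("yellow",(312,227),.035),("red",(339,224),.035),("small",(372,163),.01)]: print(n,ray("top",uv,z))
E
```

```text
tube [0.53669231 0.18331931 0.121     ]
funnel [ 0.63887695 -0.1613159   0.055     ]
green [ 0.55531791 -0.16873314  0.035     ]
blue [ 0.56152367 -0.24713098  0.035     ]
yellow [ 0.48047011 -0.1761166   0.035     ]
red [ 0.48915124 -0.25111288  0.035     ]
small [ 0.66788871 -0.35737212  0.01      ]
```

View pics/c1.png

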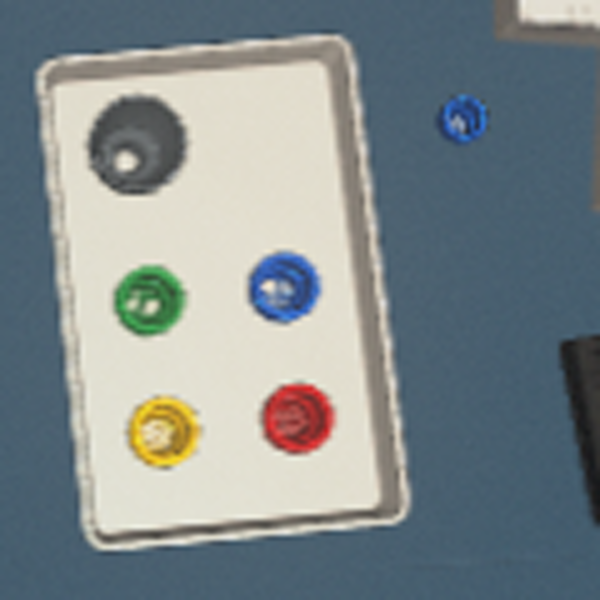

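View pics/c2.png

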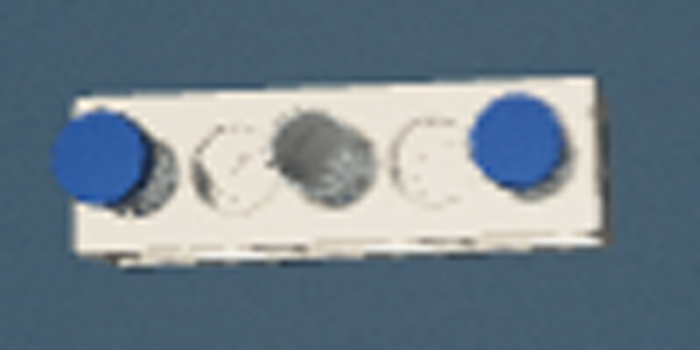

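Crop confirms the large blue strainer at (336.6,197): it's about 14 px wide against 10 px for the stray ring at (372,163). Tube mouth is at about (174.4,201.5), and the cap centres are (144.0,202.2) and (203.4,199.6). Moving towards the tray.

```bash
python3 -m creep '[[0.98,-0.64,0,0],[0.98,-0.64,0,0],[0.98,-0.64,0,0],[0.98,-0.64,0,0],[0.98,-0.64,0,0],[0.98,-0.64,0,0],[0.98,-0.64,0,0],[0.98,-0.64,0,0],[0.98,-0.64,0,0],[0.98,-0.64,0,0],[0.98,-0.64,0,0],[0.98,-0.64,0,0]]' 0.3 20
python3 -m creep '[[0.98,-0.64,0,0],[0.98,-0.64,0,0],[0.98,-0.64,0,0],[0.98,-0.64,0,0],[0,0,0,-1],[0,0,0,-1],[0,0,0,-1],[0,0,0,-1],[0,0,0,-1],[0,0,0,-1],[0,0,0,-1],[0,0,0,-1]]'
python3 - <<'E'
from h import *
p=viewer.camera_params("wrist"); im=viewer.read_camera("wrist"); cv2.imwrite("pics/w1.png",im)
np.save("p1.npy",p,allow_pickle=True)
print(p['position'],R.from_quat(p['rotation']).as_matrix().round(2).tolist(),p['fx'])
T=[("cap1",(144,202.2),.1235),("cap2",(203.4,199.6),.1235),("tube",(174.4,201.4),.121),("funnel",(307.2,168.4),.050),("green",(309.6,199.6),.03),("blue",(336.6,197.),.03),("yellow",(312.4,226),.03),("red",(339.2,223.2),.03)]
for n,uv,z in T:
    X=ray("top",uv,z); print(n,X.round(4),proj("wrist",X,p)[0].round(1))
print(tomove((.5555,-.168,.2)), readout.observe()['opening'])
E
```

```text
time_s: 1.6
tcp_pos: [0.4002, -0.3316, 0.2411]
tool_rot: [0.992, 0.128, -0.002, -0.006]
contact_force: [0.2, 0.7, -0.1]
opening: 0.0564
time_s: 3.1
tcp_pos: [0.4794, -0.2366, 0.2356]
tool_rot: [0.659, 0.752, 0.003, -0.011]
contact_force: [0.4, -0.2, 0.5]
opening: 0.0568
[ 0.47251884 -0.17460514  0.37487917] [[0.99, 0.13, 0.02], [0.13, -0.97, -0.22], [-0.01, 0.22, -0.98]] 320.9355518778548
cap1 [0.5352 0.2644 0.1235] [ 493.2 -724.7]
cap2 [0.5431 0.1134 0.1235] [ 442.3 -359.6]
tube [0.5382 0.1875 0.121 ] [ 462.3 -522.4]
funnel [ 0.6416 -0.1626  0.05  ] [428.1 130. ]
green [ 0.5571 -0.1712  0.03  ] [337.7 126.6]
blue [ 0.565  -0.2472  0.03  ] [331.7 197.2]
yellow [ 0.4835 -0.1781  0.03  ] [267.5 123.7]
red [ 0.4917 -0.2529  0.03  ] [265.3 193.4]
(array([2.26, 3.41, 1.43]), array([ 0.4794, -0.2366,  0.2355]), [[-0.139, 0.99, -0.014], [0.99, 0.139, 0.019], [0.021, -0.011, -1.0]]) 0.056726267305558395
```

View pics/w1.png

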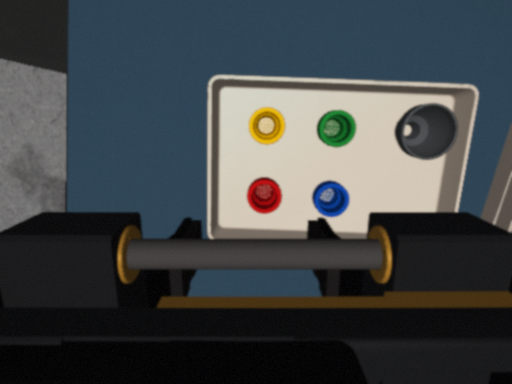

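Wrist view shows green (337,128), blue (331,198), yellow (267,125), red (264,195) and funnel (427,131). All are within about 1.5 px of the predictions from the top camera, so the positions hold up. Next is green.

```bash
cat >> h.py <<'E'
P=dict(green=(.557,-.1715),blue=(.5645,-.248),yellow=(.4835,-.179),funnel=(.641,-.163),tube=(.539,.1883))
def go(n,z):
    m,t,r=tomove((*P[n],z)); s=readout.observe()
    print("units",m,"tcp",t,"yaw",round(np.degrees(np.arctan2(r[1][0],r[0][0])),1),"zaxis",[x[2] for x in r],"open",round(s['opening'],4),"F",s['contact_force'].round(1),"t",s['time_s'])
E
python3 -c "
from h import *; go('green',.12)"
```

```text
units [2.05 3.49 4.63] tcp [ 0.4794 -0.2366  0.2355] yaw 98.0 zaxis [-0.014, 0.019, -1.0] open 0.0567 F [ 0.   0.4 -0.5] t 3.15
```

```bash
python3 -m creep '[[0.5,0.85,0.9,0.25],[0.5,0.85,0.9,0],[0.5,0.85,0.9,0],[0.5,0.85,0.9,0],[0,0,0.9,0],[0,0,0,0]]'; python3 -c "
from h import *; go('green',.043)"
```

```text
time_s: 3.9
tcp_pos: [0.5587, -0.1742, 0.1185]
tool_rot: [0.679, 0.734, 0.002, -0.012]
contact_force: [0.1, 0.0, 0.4]
opening: 0.0568
units [ 0.05 -0.02  3.02] tcp [ 0.5587 -0.1742  0.1185] yaw 94.4 zaxis [-0.016, 0.019, -1.0] open 0.0568 F [0.1 0.  0.4] t 3.9
```

```bash
python3 -m creep '[[0.03,0,0.9,0],[0.02,0,0.9,0],[0,0,0.8,0],[0,0,0.42,0],[0,0,0,0]]'; python3 -c "
from h import *; go('green',.043); p=viewer.camera_params('wrist'); cv2.imwrite('pics/w2.png',viewer.read_camera('wrist'))"
```

```text
time_s: 4.53
tcp_pos: [0.5598, -0.1736, 0.0452]
tool_rot: [0.682, 0.731, 0.003, -0.009]
contact_force: [0.5, 0.1, 0.4]
opening: 0.0565
units [ 0.09 -0.1   0.09] tcp [ 0.5598 -0.1736  0.0452] yaw 94.0 zaxis [-0.01, 0.017, -1.0] open 0.0565 F [0.5 0.1 0.4] t 4.525
```

View pics/w2.png

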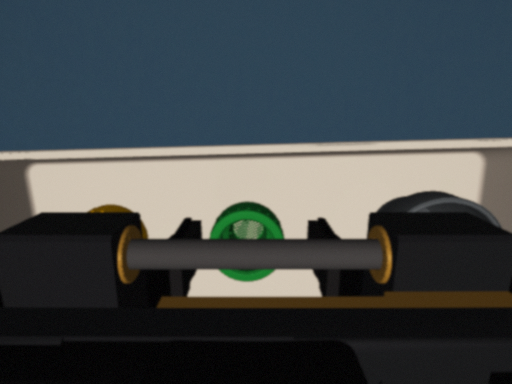

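Green's rim is centred at about (247,242), midway between the fingers at (190) and (322), so I'm closing on it.

```bash
python3 -m creep '[[0.09,-0.1,0.1,0],[0,0,0,0]]'; python3 -m creep '[[0,0,0,0],[0,0,0,0],[0,0,0,0],[0,0,0,0]]' -1 25;  python3 -m creep '[[0,0,-0.9,0],[0,0,-0.9,0],[0,0,-0.9,0],[0,0,-0.9,0],[0,0,-0.9,0],[0,0,-0.9,0],[0,0,-0.5,0],[0,0,0,0]]'; python3 -c "
from h import *; go('tube',.19)"
```

```text
time_s: 4.82
tcp_pos: [0.5583, -0.172, 0.0447]
tool_rot: [0.682, 0.731, 0.003, -0.008]
contact_force: [-0.7, 0.4, -0.9]
opening: 0.0569
time_s: 5.32
tcp_pos: [0.559, -0.1723, 0.0457]
tool_rot: [0.682, 0.731, 0.003, -0.007]
contact_force: [-0.4, 0.2, -0.4]
opening: 0.0381
time_s: 6.32
tcp_pos: [0.5588, -0.1741, 0.1959]
tool_rot: [0.682, 0.731, 0.003, -0.009]
contact_force: [-0.3, 0.3, -0.9]
opening: 0.0379
units [14.51  0.21  0.48] tcp [ 0.5588 -0.1741  0.1959] yaw 94.0 zaxis [-0.009, 0.016, -1.0] open 0.0379 F [-0.3  0.3 -0.9] t 6.325
```

```bash
python3 -m creep '[[0.97,0.02,0,0],[0.97,0.02,0,0],[0.97,0.02,0,0],[0.97,0.02,0,0],[0.97,0.02,0,0],[0.97,0.02,0,0],[0.97,0.02,0,0],[0.97,0.02,0,0],[0.97,0.02,0,0],[0.97,0.02,0,0],[0.97,0.02,0,0],[0.97,0.02,0,0]]';python3 -m creep '[[0.97,0,0,0],[0.97,0,0,0],[0.4,0,0,0],[0,0,0,0]]'; python3 -c "
from h import *; go('tube',.18); p=viewer.camera_params('wrist'); cv2.imwrite('pics/w3.png',viewer.read_camera('wrist')); print(proj('wrist',[(.539,.1883,.121),(.539,.1883+.015,.121)],p)); im=viewer.read_camera('scene'); cv2.imwrite('pics/s3.png',cv2.resize(im[110:220,120:260],None,fx=5,fy=5,interpolation=cv2.INTER_CUBIC))
print(proj('scene',[(.539,.1883,.121)]))"
```

```text
time_s: 7.82
tcp_pos: [0.5305, 0.14, 0.1862]
tool_rot: [0.681, 0.732, -0.003, -0.021]
contact_force: [0.8, -0.2, 0.5]
opening: 0.0381
time_s: 8.32
tcp_pos: [0.5203, 0.2048, 0.1831]
tool_rot: [0.679, 0.734, -0.006, -0.024]
contact_force: [-0.5, -0.1, -0.4]
opening: 0.0382
units [-0.72  0.7   0.07] tcp [0.5203 0.2048 0.1831] yaw 94.4 zaxis [-0.044, 0.024, -0.999] open 0.0382 F [-0.5 -0.1 -0.4] t 8.325
[[284.35058435 243.31466495]
 [286.60573219 221.82247782]]
[[185.00930228 145.30089632]]
```

View pics/w3.png

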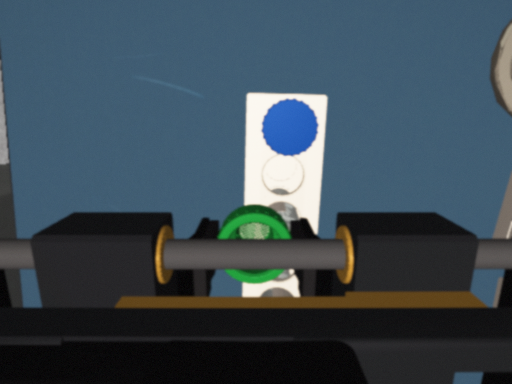

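View pics/s3.png

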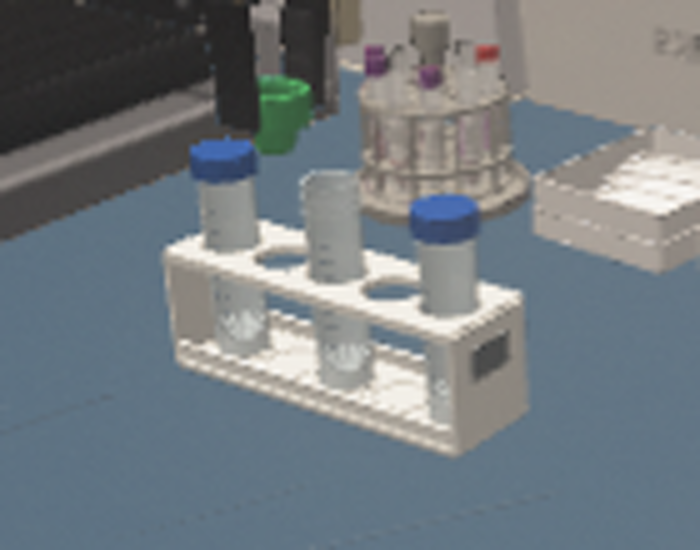

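Green is held straight. The scene crop has the mouth at about (186,145.2), predicted (185,145.3). In the wrist view the cap-1 centre is (290,127); I'll check that against its prediction and get the correction.

```bash
python3 -c "
from h import *
print(proj('wrist',[(.5352,.2644,.1235)]), ray('wrist',(290,127),.1235))
P['tube']=(.5405,.1875); go('tube',.183)"
```

```text
[[289.95264938 124.77203065]] [0.53536096 0.26308337 0.1235    ]
units [-0.71  0.74 -0.04] tcp [0.5207 0.2038 0.1832] yaw 94.3 zaxis [-0.044, 0.024, -0.999] open 0.0379 F [-0.  -0.4 -0.1] t 8.425
```

```bash
sed -i 's/tube=(.539,.1883)/tube=(.539,.1875)/' h.py; python3 -m creep '[[-0.2,0.2,0,0],[-0.2,0.2,0,0],[-0.2,0.2,0,0],[-0.1,0.1,0,0],[0,0,0,0]]'; python3 -c "
from h import *
P['tube']=(.5405,.187); go('tube',.16)"
```

```text
time_s: 9.05
tcp_pos: [0.5418, 0.1837, 0.182]
tool_rot: [0.681, 0.732, -0.006, -0.024]
contact_force: [-0.7, -0.5, -0.6]
opening: 0.0381
units [ 0.11 -0.01  0.89] tcp [0.5418 0.1837 0.182 ] yaw 94.1 zaxis [-0.043, 0.024, -0.999] open 0.0381 F [-0.7 -0.5 -0.6] t 9.05
```

```bash
python3 -m creep '[[0.1,0,0.3,0],[0.03,0,0.3,0],[0,0,0.3,0],[0,0,0.2,0]]'; python3 -c "
from h import *
P['tube']=(.5408,.1865); go('tube',.1497)"
```

```text
time_s: 9.55
tcp_pos: [0.5397, 0.1884, 0.1525]
tool_rot: [0.681, 0.732, -0.006, -0.024]
contact_force: [-0.3, 0.5, -0.4]
opening: 0.0382
units [-0.08  0.04  0.11] tcp [0.5397 0.1884 0.1525] yaw 94.1 zaxis [-0.044, 0.024, -0.999] open 0.0382 F [-0.3  0.5 -0.4] t 9.55
```

```bash
python3 -m creep '[[-0.04,0.04,0.1,0],[0,0,0.08,0],[0,0,0.08,0]]'; python3 -c "
from h import *
P['tube']=(.5408,.1865); go('tube',.1497)"
```

```text
time_s: 9.93
tcp_pos: [0.5404, 0.1878, 0.1493]
tool_rot: [0.681, 0.732, -0.007, -0.024]
contact_force: [-7.9, -2.5, 13.2]
opening: 0.038
units [-0.05  0.01 -0.02] tcp [0.5404 0.1878 0.1493] yaw 94.1 zaxis [-0.045, 0.024, -0.999] open 0.038 F [-7.9 -2.5 13.2] t 9.925
```

Contact of 13 N at the expected height, so it's seated. Releasing and backing off.

```bash
python3 -m creep '[[0,0,0,0],[0,0,0,0],[0,0,0,0]]' 0.3; python3 -m creep '[[0,0,-0.5,0],[0,0,-0.9,0],[0,0,-0.9,0],[0,0,-0.5,0],[0,0,0,0]]';  python3 -c "
from h import *
go('blue',.2)
w=viewer.read_camera('wrist');im=viewer.read_camera('scene')
cv2.imwrite('pics/s4.png',np.hstack([cv2.resize(im[120:200,140:230],(420,373),interpolation=cv2.INTER_CUBIC),w[5:378,100:480]]))
for z in(.139,.121): print(proj('wrist',[(.539,.1875,z)]),proj('scene',[(.539,.1875,z)]))"
```

```text
time_s: 10.3
tcp_pos: [0.5411, 0.1878, 0.1501]
tool_rot: [0.681, 0.732, -0.006, -0.024]
contact_force: [0.2, 0.7, -0.2]
opening: 0.0548
time_s: 10.92
tcp_pos: [0.5445, 0.186, 0.2238]
tool_rot: [0.681, 0.732, -0.006, -0.024]
contact_force: [-0.1, 1.2, 0.8]
opening: 0.0566
units [-17.39  -0.44   0.5 ] tcp [0.5445 0.186  0.2238] yaw 94.1 zaxis [-0.043, 0.024, -0.999] open 0.0566 F [-0.1  1.2  0.8] t 10.925
[[253.04889563 205.83447554]] [[184.66445094 138.76771347]]
[[254.12603563 199.82579173]] [[185.23112503 145.36643477]]
```

View pics/s4.png

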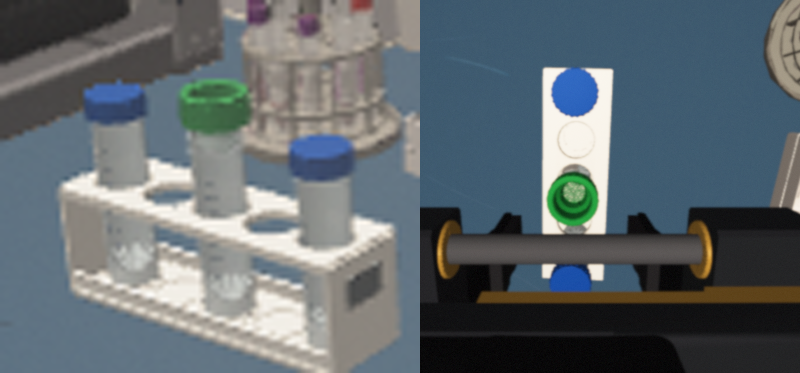

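Green sits level and home on the tube. Its wrist rim is at (253,203), predicted (253,206). Now blue.

```bash
sed -i 's/tube=(.539,.1875)/tube=(.539,.1885)/' h.py; python3 -m creep '[[-0.97,0,0,0],[-0.97,0,0,0],[-0.97,0,0,0],[-0.97,0,0,0],[-0.97,0,0,0],[-0.97,0,0,0],[-0.97,0,0,0],[-0.97,0,0,0],[-0.97,0,0,0],[-0.97,0,0,0],[-0.97,0,0,0]]'; python3 -c "
from h import *
go('blue',.15)"
```

```text
time_s: 12.4
tcp_pos: [0.5554, -0.0856, 0.1993]
tool_rot: [0.679, 0.733, -0.014, -0.034]
contact_force: [0.1, 0.2, -0.2]
opening: 0.0564
units [-6.56 -0.01  1.77] tcp [ 0.5554 -0.0856  0.1993] yaw 94.4 zaxis [-0.069, 0.026, -0.997] open 0.0564 F [ 0.1  0.2 -0.2] t 12.4
```

Tilt is drifting during fast lateral moves. I'll test whether slower rows avoid it.

```bash
python3 -m creep '[[-0.4,0,0,0],[-0.4,0,0,0],[-0.4,0,0,0],[-0.4,0,0,0],[-0.4,0,0,0],[-0.4,0,0,0],[-0.4,0,0,0],[-0.4,0,0,0]]'; python3 -c "
from h import *
go('blue',.15); print(readout.observe()['q'].round(3))"
python3 -m creep '[[-0.4,0,0,0],[-0.4,0,0,0],[-0.4,0,0,0],[-0.4,0,0,0],[-0.4,0,0,0],[-0.4,0,0,0],[-0.4,0,0,0],[0,0,0,0]]'; python3 -c "
from h import *
go('blue',.15); print(readout.observe()['q'].round(3))"
```

```text
time_s: 13.4
tcp_pos: [0.5607, -0.1688, 0.1943]
tool_rot: [0.679, 0.733, -0.014, -0.036]
contact_force: [0.0, 0.0, 0.1]
opening: 0.0563
units [-3.23  0.03  1.67] tcp [ 0.5607 -0.1688  0.1943] yaw 94.4 zaxis [-0.073, 0.028, -0.997] open 0.0563 F [0.  0.  0.1] t 13.4
[-0.425  0.228  1.622 -0.005  1.37  -0.5  ]
time_s: 14.4
tcp_pos: [0.5663, -0.2445, 0.1917]
tool_rot: [0.679, 0.733, -0.014, -0.036]
contact_force: [-0.4, -0.2, 0.0]
opening: 0.0564
units [-0.19  0.04  1.66] tcp [ 0.5663 -0.2445  0.1917] yaw 94.3 zaxis [-0.073, 0.028, -0.997] open 0.0564 F [-0.4 -0.2  0. ] t 14.4
[-0.529  0.302  1.537 -0.013  1.379 -0.602]
```

```bash
q='from h import *
go("blue",.15)'; python3 -m creep '[[0,1,0,0],[0,1,0,0],[0,1,0,0],[0,1,0,0],[0,0,0,0]]'; python3 -c "$q"
python3 -m creep '[[0,-1,0,0],[0,-1,0,0],[0,-1,0,0],[0,-1,0,0],[0,0,0,0]]'; python3 -c "$q"
python3 -m creep '[[0,0,-1,0],[0,0,-1,0],[0,0,-1,0],[0,0,0,0]]'; python3 -c "$q"
python3 -m creep '[[0,0,1,0],[0,0,1,0],[0,0,1,0],[0,0,0,0]]'; python3 -c "$q"
```

```text
time_s: 15.02
tcp_pos: [0.6681, -0.2355, 0.1842]
tool_rot: [0.679, 0.733, -0.014, -0.037]
contact_force: [-0.0, 0.2, 0.6]
opening: 0.0566
units [-0.24 -4.06  1.65] tcp [ 0.6681 -0.2355  0.1842] yaw 94.3 zaxis [-0.073, 0.029, -0.997] open 0.0566 F [-0.   0.2  0.6] t 15.025
time_s: 15.65
tcp_pos: [0.5619, -0.2422, 0.1908]
tool_rot: [0.679, 0.733, -0.015, -0.038]
contact_force: [1.2, 0.6, -0.3]
opening: 0.0566
units [-0.3   0.21  1.61] tcp [ 0.5619 -0.2422  0.1908] yaw 94.4 zaxis [-0.077, 0.03, -0.997] open 0.0566 F [ 1.2  0.6 -0.3] t 15.65
time_s: 16.15
tcp_pos: [0.5683, -0.2439, 0.2675]
tool_rot: [0.679, 0.733, -0.015, -0.038]
contact_force: [0.7, 0.9, -2.1]
opening: 0.0564
units [-0.32  0.18  4.69] tcp [ 0.5683 -0.2439  0.2675] yaw 94.3 zaxis [-0.076, 0.03, -0.997] open 0.0564 F [ 0.7  0.9 -2.1] t 16.15
time_s: 16.65
tcp_pos: [0.5617, -0.24, 0.1862]
tool_rot: [0.679, 0.733, -0.015, -0.04]
contact_force: [1.1, 0.6, 0.3]
opening: 0.0566
units [-0.38  0.2   1.42] tcp [ 0.5617 -0.24    0.1862] yaw 94.4 zaxis [-0.079, 0.033, -0.996] open 0.0566 F [1.1 0.6 0.3] t 16.65
```

Drift (now 0.085 rad, purely towards the base) comes only with fast swings and doesn't reverse. I'll move slowly from here and turn the jaws perpendicular to the tilt, so the pads stay vertical and grip the pieces upright.

```bash
python3 -m creep '[[0,0,0,-0.8],[0,0,0,-0.8],[0,0,0,-0.8],[0,0,0,-0.8],[0,0,0,-0.8],[0,0,0,-0.8],[0,0,0,-0.8],[0,0,0,-0.7],[0,0,0,0]]' 0.22
cat >> h.py <<'E'
def go2(n,z):
    """as go, also pad (jaw axis) tilt and azimuth of tilt"""
    go(n,z); r=R.from_quat(readout.observe()['tool_rot']).as_matrix()
    print("jaw axis z",r[2,1].round(3),"tilt az",np.degrees(np.arctan2(r[1,2],r[0,2])).round(1),"lean",np.hypot(*r[:2,2]).round(3),"q",readout.observe()['q'].round(2))
E
python3 -c "
from h import *
go2('blue',.12)"
```

```text
time_s: 17.77
tcp_pos: [0.565, -0.2404, 0.191]
tool_rot: [0.178, 0.983, 0.008, -0.039]
contact_force: [0.6, -0.2, -0.1]
opening: 0.0528
units [-0.32 -0.3   2.82] tcp [ 0.565  -0.2404  0.191 ] yaw 159.5 zaxis [-0.074, 0.03, -0.997] open 0.0528 F [ 0.6 -0.2 -0.1] t 17.775
jaw axis z 0.003 tilt az 157.6 lean 0.08 q [-0.53  0.3   1.54 -0.01  1.38 -1.74]
```

```bash
sed -i 's/blue=(.5645,-.248)/blue=(.5657,-.2485)/; s/yellow=(.4835,-.179)/yellow=(.4847,-.1795)/' h.py
python3 -m creep '[[-0.16,-0.15,0.4,0],[-0.16,-0.15,0.6,0],[0,0,0.6,0],[0,0,0.6,0],[0,0,0.5,0],[0,0,0,0]]'; python3 -c "
from h import *
go2('blue',.0435)"
```

```text
time_s: 18.52
tcp_pos: [0.5637, -0.2481, 0.1163]
tool_rot: [0.181, 0.983, 0.009, -0.041]
contact_force: [0.1, -0.7, 0.3]
opening: 0.0529
units [-0.32  0.    2.89] tcp [ 0.5637 -0.2481  0.1163] yaw 159.2 zaxis [-0.077, 0.032, -0.997] open 0.0529 F [ 0.1 -0.7  0.3] t 18.525
jaw axis z 0.003 tilt az 157.2 lean 0.083 q [-0.54  0.38  1.59 -0.01  1.26 -1.74]
```

```bash
python3 -m creep '[[-0.1,0,0.6,0],[-0.1,0,0.6,0],[-0.06,0,0.6,0],[-0.06,0,0.6,0],[0,0,0.4,0],[0,0,0,0]]'; python3 -c "
from h import *
go2('blue',.0435); cv2.imwrite('pics/w5.png',viewer.read_camera('wrist'))"
```

```text
time_s: 19.27
tcp_pos: [0.5662, -0.2487, 0.041]
tool_rot: [0.181, 0.983, 0.009, -0.04]
contact_force: [0.4, 0.6, -1.1]
opening: 0.0528
units [ 0.03  0.   -0.1 ] tcp [ 0.5662 -0.2487  0.041 ] yaw 159.2 zaxis [-0.076, 0.032, -0.997] open 0.0528 F [ 0.4  0.6 -1.1] t 19.275
jaw axis z 0.003 tilt az 157.2 lean 0.083 q [-0.54  0.48  1.61 -0.01  1.13 -1.74]
```

View pics/w5.png

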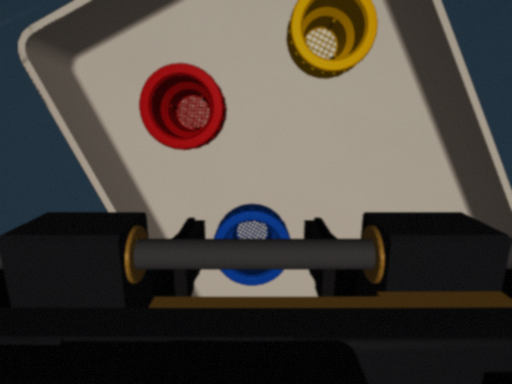

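Blue's rim is at (252,245), centred between the pads (190 and 318). Raising 2 mm, closing, then lifting and moving slowly to the tube.

```bash
python3 -m creep '[[0,0,-0.12,0]]'; python3 -m creep '[[0,0,0,0],[0,0,0,0],[0,0,0,0],[0,0,0,0]]' -1 25; python3 -c "
from h import *
go('blue',.0435)"; python3 -m creep '[[0,0,-0.4,0],[0,0,-0.6,0],[0,0,-0.6,0],[0,0,-0.7,0],[0,0,-0.7,0],[0,0,-0.7,0],[0,0,-0.7,0],[0,0,-0.7,0],[0,0,-0.7,0],[0,0,-0.6,0],[0,0,-0.4,0],[0,0,0,0]]'; python3 -c "
from h import *
go2('tube',.205)"
```

```text
time_s: 19.45
tcp_pos: [0.5671, -0.2492, 0.0451]
tool_rot: [0.181, 0.983, 0.009, -0.04]
contact_force: [1.0, -0.2, 0.7]
opening: 0.0535
time_s: 19.95
tcp_pos: [0.5684, -0.2499, 0.0473]
tool_rot: [0.181, 0.983, 0.008, -0.038]
contact_force: [0.1, 1.3, -0.4]
opening: 0.0378
units [0.11 0.01 0.16] tcp [ 0.5684 -0.2499  0.0473] yaw 159.2 zaxis [-0.072, 0.029, -0.997] open 0.0378 F [ 0.1  1.3 -0.4] t 19.95
time_s: 21.45
tcp_pos: [0.5823, -0.2557, 0.2314]
tool_rot: [0.181, 0.983, 0.007, -0.036]
contact_force: [-0.6, 0.1, -0.6]
opening: 0.0379
units [ 7.84 15.99  1.66] tcp [ 0.5823 -0.2557  0.2314] yaw 159.1 zaxis [-0.068, 0.027, -0.997] open 0.0379 F [-0.6  0.1 -0.6] t 21.45
jaw axis z 0.001 tilt az 158.2 lean 0.074 q [-0.53  0.31  1.45 -0.01  1.45 -1.74]
```

```bash
python3 -m creep '[[0.1,0.2,0,0],[0.2,0.4,0,0],[0.2,0.4,0,0],[0.2,0.4,0,0],[0.2,0.4,0,0],[0.2,0.4,0,0],[0.2,0.4,0,0],[0.2,0.4,0,0],[0.2,0.4,0,0],[0.2,0.4,0,0],[0.2,0.4,0,0],[0.2,0.4,0,0]]'; python3 -m creep '[[0.2,0.4,0,0],[0.2,0.4,0,0],[0.2,0.4,0,0],[0.2,0.4,0,0],[0.2,0.4,0,0],[0.2,0.4,0,0],[0.2,0.4,0,0],[0.2,0.4,0,0],[0.2,0.4,0,0],[0.2,0.4,0,0],[0.2,0.4,0,0],[0.2,0.4,0,0]]';python3 -c "
from h import *
go2('tube',.22)"
```

```text
time_s: 22.95
tcp_pos: [0.5674, -0.1178, 0.2338]
tool_rot: [0.18, 0.983, 0.008, -0.038]
contact_force: [1.1, -0.0, -0.1]
opening: 0.0381
time_s: 24.45
tcp_pos: [0.5532, 0.0251, 0.2392]
tool_rot: [0.18, 0.983, 0.008, -0.038]
contact_force: [-0.6, -0.6, -0.4]
opening: 0.0379
units [2.78 5.9  1.  ] tcp [0.5532 0.0251 0.2392] yaw 159.2 zaxis [-0.072, 0.03, -0.997] open 0.0379 F [-0.6 -0.6 -0.4] t 24.45
jaw axis z 0.003 tilt az 157.3 lean 0.078 q [-0.11  0.11  1.67  0.02  1.44 -1.32]
```

```bash
python3 -m creep '[[0.22,0.46,0,0],[0.22,0.46,0,0],[0.22,0.46,0,0],[0.22,0.46,0,0],[0.22,0.46,0.1,0],[0.22,0.46,0.1,0],[0.22,0.46,0.1,0],[0.22,0.46,0.1,0],[0.22,0.46,0.1,0],[0.22,0.46,0.1,0],[0.22,0.46,0.1,0],[0.2,0.4,0.1,0]]'; python3 -m creep '[[0,0,0,0],[0,0,0,0]]'; python3 -c "
from h import *
go2('tube',.2); w=viewer.read_camera('wrist')
T=P['tube'];print(proj('wrist',[(*T,.139),(*T,.121)]))
im=viewer.read_camera('scene')
cv2.imwrite('pics/s6.png',np.hstack([cv2.resize(im[100:190,140:230],(373,373),interpolation=cv2.INTER_CUBIC),w[5:378,90:490]]))
"
```

```text
time_s: 25.95
tcp_pos: [0.538, 0.1875, 0.2236]
tool_rot: [0.18, 0.983, 0.008, -0.038]
contact_force: [-0.3, -0.1, -1.3]
opening: 0.0383
time_s: 26.2
tcp_pos: [0.5377, 0.1882, 0.2233]
tool_rot: [0.18, 0.983, 0.008, -0.038]
contact_force: [-0.1, 0.0, -0.4]
opening: 0.0379
units [-0.12  0.03  0.92] tcp [0.5377 0.1882 0.2233] yaw 159.3 zaxis [-0.072, 0.03, -0.997] open 0.0379 F [-0.1  0.  -0.4] t 26.2
jaw axis z 0.002 tilt az 157.8 lean 0.078 q [ 0.17  0.15  1.65  0.04  1.4  -1.04]
[[255.08950865 215.63713834]
 [254.96453441 210.1397646 ]]
```

View pics/s6.png

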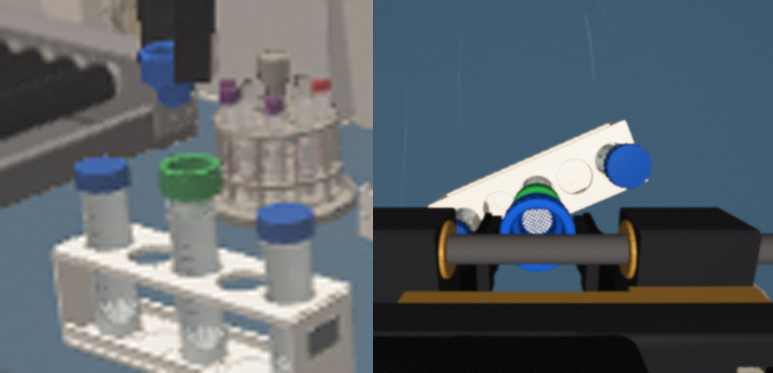

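Blue is held upright. In the wrist view its rim centre is at (254,238), and the back arc of green's rim shows behind it at about (254,190). I'll compare the two.

```bash
python3 -c "
from h import *
p=viewer.camera_params('wrist'); T=np.array(P['tube'])
a=np.linspace(0,6.283,73)
def circ(c,z,r=.019):
    q=proj('wrist',np.c_[c[0]+r*np.cos(a),c[1]+r*np.sin(a),0*a+z],p); return q.min(0).round(1),q.max(0).round(1)
print('green rim pred',circ(T,.139))
b=ray('wrist',(254,238),.211,p); print('blue',b, circ(b[:2],.211))
print(readout.observe()['tcp_pos'])
"
```

```text
green rim pred (array([229.1, 189.7]), array([281.4, 240.6]))
blue [0.53300218 0.18964499 0.211     ] (array([216.1, 200.8]), array([291.9, 273.7]))
[0.53779134 0.18803257 0.2232818 ]
```

```bash
echo "P['place']=(.5435,.187)" >> h.py
python3 -c "
from h import *
go('place',.19)"; python3 -m creep '[[-0.12,0.05,0.3,0],[-0.12,0.05,0.3,0],[-0.1,0,0.3,0],[0,0,0.3,0],[0,0,0,0]]'; python3 -c "
from h import *
go('place',.175)"
```

```text
units [-0.33  0.04  1.31] tcp [0.5378 0.188  0.2233] yaw 159.3 zaxis [-0.072, 0.03, -0.997] open 0.0377 F [ 0.8  0.6 -0.5] t 26.3
time_s: 26.92
tcp_pos: [0.5448, 0.1871, 0.1897]
tool_rot: [0.181, 0.983, 0.008, -0.039]
contact_force: [0.1, 0.0, 0.3]
opening: 0.038
units [ 0.   -0.02  0.59] tcp [0.5448 0.1871 0.1897] yaw 159.1 zaxis [-0.074, 0.029, -0.997] open 0.038 F [0.1 0.  0.3] t 26.925
```

```bash
python3 -m creep '[[-0.02,0,0.2,0],[-0.02,0,0.2,0],[-0.02,0,0.2,0],[0,0,0.1,0],[0,0,0,0]]'; python3 -c "
from h import *
go('place',.1693)"
```

```text
time_s: 27.55
tcp_pos: [0.545, 0.1872, 0.1713]
tool_rot: [0.181, 0.983, 0.008, -0.039]
contact_force: [0.0, 0.0, 0.7]
opening: 0.0376
units [ 0.05 -0.03  0.08] tcp [0.545  0.1872 0.1713] yaw 159.2 zaxis [-0.073, 0.029, -0.997] open 0.0376 F [0.  0.  0.7] t 27.55
```

No resistance on the way in, and 2 mm left to go.

```bash
python3 -m creep '[[0,0,0.08,0],[0,0,0.06,0]]'; python3 -m creep '[[0,0,0.06,0]]'; python3 -m creep '[[0,0,0.05,0]]'
```

```text
time_s: 27.8
tcp_pos: [0.545, 0.1873, 0.1682]
tool_rot: [0.181, 0.983, 0.008, -0.038]
contact_force: [-2.0, -0.7, 6.3]
opening: 0.0378
time_s: 27.92
tcp_pos: [0.5452, 0.1872, 0.1681]
tool_rot: [0.181, 0.983, 0.008, -0.038]
contact_force: [-3.2, -1.6, 11.3]
opening: 0.038
time_s: 28.05
tcp_pos: [0.5453, 0.1872, 0.1682]
tool_rot: [0.181, 0.983, 0.008, -0.038]
contact_force: [-3.7, -1.2, 7.2]
opening: 0.0381
```

```bash
python3 -m creep '[[0,0,0,0],[0,0,0,0],[0,0,0,0]]' 0.22; python3 -m creep '[[0,0,-0.3,0],[0,0,-0.6,0],[0,0,-0.6,0],[0,0,-0.6,0],[0,0,-0.5,0],[0,0,0,0]]';  python3 -c "
from h import *
go2('yellow',.2); w=viewer.read_camera('wrist')
T=P['tube'];print(proj('wrist',[(*T,.157)]),proj('scene',[(*T,.157)]))
im=viewer.read_camera('scene')
cv2.imwrite('pics/s7.png',np.hstack([cv2.resize(im[100:190,140:230],(373,373),interpolation=cv2.INTER_CUBIC),w[5:378,90:490]]))"
```

```text
time_s: 28.42
tcp_pos: [0.5457, 0.1873, 0.1685]
tool_rot: [0.181, 0.983, 0.008, -0.037]
contact_force: [0.5, -0.5, -0.1]
opening: 0.052
time_s: 29.18
tcp_pos: [0.5516, 0.1854, 0.2398]
tool_rot: [0.181, 0.983, 0.009, -0.035]
contact_force: [-0.9, 0.6, 0.9]
opening: 0.0529
units [ -2.79 -14.6    1.33] tcp [0.5516 0.1854 0.2398] yaw 159.2 zaxis [-0.067, 0.03, -0.997] open 0.0529 F [-0.9  0.6  0.9] t 29.175
jaw axis z 0.004 tilt az 155.7 lean 0.073 q [ 0.17  0.17  1.61  0.04  1.43 -1.05]
[[251.90597974 197.40318521]] [[183.81022206 131.99309749]]
```

View pics/s7.png

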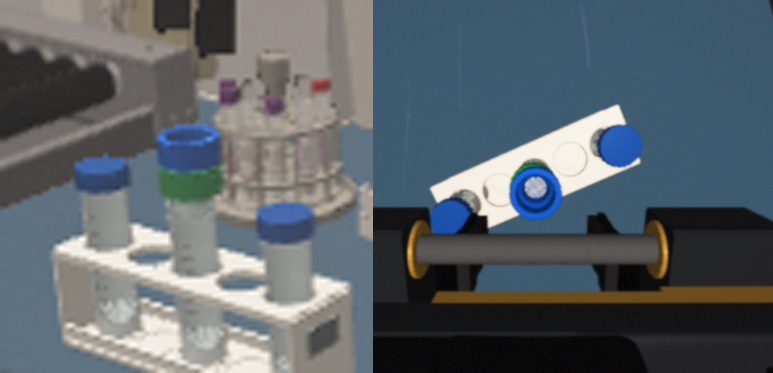

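Blue is home and level on green. Its wrist rim is at (253,198), predicted (252,197). Now yellow.

```bash
python3 -m creep '[[-0.08,-0.45,0,0],[-0.08,-0.45,0,0],[-0.08,-0.45,0,0],[-0.08,-0.45,0,0],[-0.08,-0.45,0,0],[-0.08,-0.45,0,0],[-0.08,-0.45,0,0],[-0.08,-0.45,0,0],[-0.08,-0.45,0,0],[-0.08,-0.45,0,0],[-0.08,-0.45,0,0],[-0.08,-0.45,0,0]]'; python3 -m creep '[[-0.08,-0.45,0,0],[-0.08,-0.45,0,0],[-0.08,-0.45,0,0],[-0.08,-0.45,0,0],[-0.08,-0.45,0,0],[-0.08,-0.45,0,0],[-0.08,-0.45,0,0],[-0.08,-0.45,0,0],[-0.08,-0.45,0.1,0],[-0.08,-0.45,0.1,0],[-0.08,-0.45,0.1,0],[-0.08,-0.45,0.1,0]]';python3 -c "
from h import *
go2('yellow',.12)"
```

```text
time_s: 30.78
tcp_pos: [0.5219, 0.0407, 0.2336]
tool_rot: [0.181, 0.983, 0.007, -0.039]
contact_force: [-0.0, 0.4, -0.5]
opening: 0.053
time_s: 32.28
tcp_pos: [0.4936, -0.1033, 0.2209]
tool_rot: [0.181, 0.983, 0.007, -0.038]
contact_force: [-0.6, 0.3, 0.2]
opening: 0.053
units [-1.06 -2.98  3.96] tcp [ 0.4936 -0.1033  0.2209] yaw 159.1 zaxis [-0.073, 0.029, -0.997] open 0.053 F [-0.6  0.3  0.2] t 32.275
jaw axis z 0.001 tilt az 158.6 lean 0.078 q [-0.36  0.01  1.81  0.    1.4  -1.57]
```

```bash
python3 -m creep '[[-0.15,-0.42,0.4,0],[-0.15,-0.42,0.4,0],[-0.15,-0.42,0.4,0],[-0.15,-0.42,0.4,0],[-0.15,-0.42,0.4,0],[-0.15,-0.42,0.4,0],[-0.15,-0.25,0.4,0],[0,0,0.4,0],[0,0,0.4,0],[0,0,0,0]]';python3 -c "
from h import *
go2('yellow',.044)"
```

```text
time_s: 33.52
tcp_pos: [0.4853, -0.1797, 0.1209]
tool_rot: [0.181, 0.983, 0.008, -0.04]
contact_force: [-0.1, -0.4, 1.0]
opening: 0.0533
units [-0.22 -0.01  3.07] tcp [ 0.4853 -0.1797  0.1209] yaw 159.1 zaxis [-0.075, 0.03, -0.997] open 0.0533 F [-0.1 -0.4  1. ] t 33.525
jaw axis z 0.002 tilt az 158.0 lean 0.081 q [-0.5   0.16  1.85 -0.01  1.21 -1.7 ]
```

```bash
python3 -m creep '[[-0.08,0,0.6,0],[-0.08,0,0.6,0],[-0.05,0,0.6,0],[-0.05,0,0.5,0],[0,0,0.4,0],[0,0,0.1,0],[0,0,0,0]]';python3 -c "
from h import *
go2('yellow',.045);cv2.imwrite('pics/w8.png',viewer.read_camera('wrist')[5:378,90:490])"
```

```text
time_s: 34.4
tcp_pos: [0.4864, -0.1794, 0.0455]
tool_rot: [0.181, 0.983, 0.008, -0.04]
contact_force: [0.6, -0.5, 0.2]
opening: 0.0531
units [ 0.06 -0.03  0.03] tcp [ 0.4864 -0.1794  0.0455] yaw 159.2 zaxis [-0.075, 0.03, -0.997] open 0.0531 F [ 0.6 -0.5  0.2] t 34.4
jaw axis z 0.002 tilt az 157.9 lean 0.081 q [-0.5   0.27  1.88 -0.01  1.07 -1.7 ]
```

View pics/w8.png

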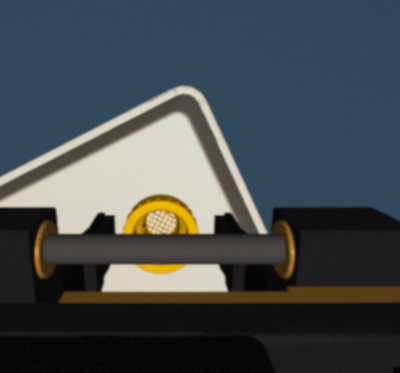

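Yellow is at (251,241), centred between the pads. Gripping.

```bash
python3 -c "
from h import *
print(ray('wrist',(251,241),.035))"
python3 -m creep '[[0,0,0,0],[0,0,0,0],[0,0,0,0],[0,0,0,0]]' -1 25; python3 -m creep '[[0,0,-0.4,0],[0,0,-0.6,0],[0,0,-0.6,0],[0,0,-0.7,0],[0,0,-0.7,0],[0,0,-0.7,0],[0,0,-0.7,0],[0,0,-0.7,0],[0,0,-0.7,0],[0,0,-0.7,0],[0,0,-0.6,0],[0,0,0,0]]'; python3 -c "
from h import *
go2('place',.235)"
```

```text
[ 0.48207835 -0.17952321  0.035     ]
time_s: 34.95
tcp_pos: [0.4876, -0.18, 0.0472]
tool_rot: [0.181, 0.983, 0.008, -0.038]
contact_force: [-0.1, -0.7, 0.1]
opening: 0.0378
time_s: 36.45
tcp_pos: [0.5022, -0.1859, 0.2394]
tool_rot: [0.181, 0.983, 0.007, -0.036]
contact_force: [-0.5, -0.4, -0.7]
opening: 0.0376
units [ 3.74 14.53  0.46] tcp [ 0.5022 -0.1859  0.2394] yaw 159.1 zaxis [-0.068, 0.027, -0.997] open 0.0376 F [-0.5 -0.4 -0.7] t 36.45
jaw axis z 0.001 tilt az 158.6 lean 0.073 q [-0.5   0.07  1.71 -0.01  1.43 -1.7 ]
```

```bash
echo "P['place']=(.545,.187)" >> h.py
python3 -m creep '[[0.06,0.22,0,0],[0.11,0.45,0,0],[0.11,0.45,0,0],[0.11,0.45,0,0],[0.11,0.45,0,0],[0.11,0.45,0,0],[0.11,0.45,0,0],[0.11,0.45,0,0],[0.11,0.45,0,0],[0.11,0.45,0,0],[0.11,0.45,0,0],[0.11,0.45,0,0]]'; python3 -m creep '[[0.11,0.45,0,0],[0.11,0.45,0,0],[0.11,0.45,0,0],[0.11,0.45,0,0],[0.11,0.45,0,0],[0.11,0.45,0,0],[0.11,0.45,0,0],[0.11,0.45,0,0],[0.11,0.45,0,0],[0.11,0.45,0,0],[0.11,0.45,0,0],[0.11,0.45,0,0]]';python3 -c "
from h import *
go2('place',.235)"
```

```text
time_s: 37.95
tcp_pos: [0.5183, -0.0435, 0.2395]
tool_rot: [0.181, 0.983, 0.008, -0.038]
contact_force: [-0.7, -0.0, 0.8]
opening: 0.038
time_s: 39.45
tcp_pos: [0.5367, 0.1042, 0.2425]
tool_rot: [0.181, 0.983, 0.008, -0.038]
contact_force: [0.4, -0.5, -0.6]
opening: 0.0378
units [0.84 3.21 0.37] tcp [0.5367 0.1042 0.2425] yaw 159.2 zaxis [-0.072, 0.029, -0.997] open 0.0378 F [ 0.4 -0.5 -0.6] t 39.45
jaw axis z 0.002 tilt az 158.0 lean 0.078 q [ 0.03  0.09  1.69  0.03  1.44 -1.18]
```

```bash
python3 -m creep '[[0.11,0.42,0.1,0],[0.11,0.42,0.1,0],[0.11,0.42,0.1,0],[0.11,0.42,0.1,0],[0.11,0.42,0,0],[0.1,0.38,0,0],[0.08,0.3,0,0],[0.02,0.1,0,0],[0,0,0,0]]';python3 -c "
from h import *
go2('place',.206); w=viewer.read_camera('wrist'); cv2.imwrite('pics/w9.png',w[100:320,150:370]); p=viewer.camera_params('wrist')
# yellow rim extents by colour
h=cv2.cvtColor(w,cv2.COLOR_BGR2HSV); m=cv2.inRange(h,(20,120,90),(35,255,255)); m[295:]=0; ys,xs=np.nonzero(m); print('yellow ext',np.percentile(xs,[.5,99.5]),np.percentile(ys,[.5,99.5]))
a=np.linspace(0,6.283,73); z=readout.observe()['tcp_pos'][2]-.0122
for c,zz in((P['tube'],.157),(np.array(readout.observe()['tcp_pos'][:2])+[-.0048,.001],z)):
    q=proj('wrist',np.c_[c[0]+.019*np.cos(a),c[1]+.019*np.sin(a),0*a+zz],p); print(q.min(0).round(1),q.max(0).round(1))
"
```

```text
time_s: 40.58
tcp_pos: [0.5446, 0.1844, 0.2332]
tool_rot: [0.18, 0.983, 0.008, -0.038]
contact_force: [0.6, 0.8, 0.8]
opening: 0.0378
units [-0.06  0.1   1.09] tcp [0.5446 0.1844 0.2332] yaw 159.3 zaxis [-0.073, 0.029, -0.997] open 0.0378 F [0.6 0.8 0.8] t 40.575
jaw axis z 0.001 tilt az 158.3 lean 0.078 q [ 0.17  0.16  1.63  0.04  1.42 -1.05]
yellow ext [216.    291.485] [199. 275.]
[229.8 180.5] [284.3 233.8]
[215.  201.3] [290.7 274.2]
```

The measured extent of yellow (216–291, 199–275) matches the predicted held position, so I'm lowering it.

```bash
python3 -m creep '[[-0.03,0.05,0.3,0],[-0.03,0.05,0.3,0],[0,0,0.3,0],[0,0,0.2,0],[0,0,0,0]]';python3 -c "
from h import *
go2('place',.19)"
```

```text
time_s: 41.25
tcp_pos: [0.5444, 0.1861, 0.2028]
tool_rot: [0.181, 0.983, 0.007, -0.039]
contact_force: [-0.4, -0.9, 0.0]
opening: 0.0382
units [-0.05  0.04  0.51] tcp [0.5444 0.1861 0.2028] yaw 159.1 zaxis [-0.074, 0.029, -0.997] open 0.0382 F [-0.4 -0.9  0. ] t 41.25
jaw axis z 0.0 tilt az 159.0 lean 0.08 q [ 0.17  0.18  1.66  0.04  1.37 -1.05]
```

```bash
python3 -m creep '[[-0.03,0.03,0.2,0],[-0.02,0.02,0.2,0],[0,0,0.12,0],[0,0,0,0]]';python3 -m creep '[[0,0,0.08,0],[0,0,0.06,0]]'; python3 -m creep '[[0,0,0.06,0]]'; python3 -m creep '[[0,0,0.05,0]]'
```

```text
time_s: 41.75
tcp_pos: [0.5453, 0.1873, 0.1892]
tool_rot: [0.181, 0.983, 0.007, -0.039]
contact_force: [-0.5, -0.6, 0.4]
opening: 0.038
time_s: 42.0
tcp_pos: [0.5454, 0.1875, 0.1862]
tool_rot: [0.181, 0.983, 0.008, -0.038]
contact_force: [-0.4, 0.5, 4.9]
opening: 0.0378
time_s: 42.12
tcp_pos: [0.5459, 0.1875, 0.186]
tool_rot: [0.181, 0.983, 0.008, -0.038]
contact_force: [-2.4, -1.8, 10.3]
opening: 0.0376
time_s: 42.25
tcp_pos: [0.5462, 0.1874, 0.1861]
tool_rot: [0.181, 0.983, 0.008, -0.037]
contact_force: [-1.1, -0.3, 6.4]
opening: 0.0379
```

```bash
echo "P['funnel']=(.642,-.1635)" >> h.py; python3 -m creep '[[0,0,0,0],[0,0,0,0],[0,0,0,0]]' 0.22; python3 -m creep '[[0,0,-0.3,0],[0,0,-0.6,0],[0,0,-0.6,0],[0,0,-0.6,0],[0,0,-0.5,0],[0,0,0,0]]';  python3 -c "
from h import *
go2('funnel',.2)
T=P['tube'];p=viewer.camera_params('wrist');w=viewer.read_camera('wrist');cv2.imwrite('pics/w10.png',w);cv2.imwrite('pics/s10.png',viewer.read_camera('scene'))
h=cv2.cvtColor(w,cv2.COLOR_BGR2HSV); m=cv2.inRange(h,(20,120,90),(35,255,255)); m[290:]=0; ys,xs=np.nonzero(m); print('yellow ext',np.percentile(xs,[.5,99.5]),np.percentile(ys,[.5,99.5]))
a=np.linspace(0,6.283,73)
q=proj('wrist',np.c_[T[0]+.019*np.cos(a),T[1]+.019*np.sin(a),0*a+.175],p); print(q.min(0).round(1),q.max(0).round(1))"
```

```text
time_s: 42.62
tcp_pos: [0.5464, 0.1874, 0.1863]
tool_rot: [0.181, 0.983, 0.008, -0.037]
contact_force: [-0.9, 0.2, 0.2]
opening: 0.0518
time_s: 43.38
tcp_pos: [0.5521, 0.1856, 0.2574]
tool_rot: [0.181, 0.983, 0.008, -0.035]
contact_force: [-0.7, 0.4, 0.4]
opening: 0.0527
units [ -8.47 -11.78   1.64] tcp [0.5521 0.1856 0.2574] yaw 159.1 zaxis [-0.066, 0.029, -0.997] open 0.0527 F [-0.7  0.4  0.4] t 43.375
jaw axis z 0.004 tilt az 156.1 lean 0.073 q [ 0.17  0.15  1.58  0.04  1.46 -1.05]
yellow ext [127. 279.] [172. 255.]
[224.5 169.4] [277.8 221.9]
```

Yellow's top and right extents match the seated prediction. Going to the funnel.

```bash
python3 -m creep '[[-0.26,-0.36,0,0],[-0.26,-0.36,0,0],[-0.26,-0.36,0,0],[-0.26,-0.36,0,0],[-0.26,-0.36,0,0],[-0.26,-0.36,0,0],[-0.26,-0.36,0,0],[-0.26,-0.36,0,0],[-0.26,-0.36,0,0],[-0.26,-0.36,0,0],[-0.26,-0.36,0,0],[-0.26,-0.36,0,0]]' 0.65; python3 -m creep '[[-0.26,-0.36,0,0],[-0.26,-0.36,0,0],[-0.26,-0.36,0,0],[-0.26,-0.36,0,0],[-0.26,-0.36,0,0],[-0.26,-0.36,0,0],[-0.26,-0.36,0,0],[-0.26,-0.36,0,0],[-0.26,-0.36,0,0],[-0.26,-0.36,0,0],[-0.26,-0.36,0,0],[-0.26,-0.36,0,0]]';python3 -c "
from h import *
go2('funnel',.12)"
```

```text
time_s: 44.98
tcp_pos: [0.5868, 0.0473, 0.2467]
tool_rot: [0.181, 0.983, 0.007, -0.038]
contact_force: [-0.1, -0.1, 0.1]
opening: 0.0717
time_s: 46.48
tcp_pos: [0.6233, -0.0905, 0.2401]
tool_rot: [0.181, 0.983, 0.007, -0.038]
contact_force: [-0.6, 0.2, 0.4]
opening: 0.0715
units [-2.11 -2.46  4.65] tcp [ 0.6233 -0.0905  0.2401] yaw 159.1 zaxis [-0.073, 0.028, -0.997] open 0.0715 F [-0.6  0.2  0.4] t 46.475
jaw axis z 0.0 tilt az 158.9 lean 0.078 q [-0.27  0.29  1.45  0.01  1.47 -1.48]
```

```bash
python3 -m creep '[[-0.26,-0.33,0.4,0],[-0.26,-0.33,0.4,0],[-0.26,-0.33,0.4,0],[-0.26,-0.33,0.4,0],[-0.26,-0.33,0.4,0],[-0.26,-0.33,0.4,0],[-0.26,-0.2,0.4,0],[-0.1,0,0.4,0],[0,0,0.4,0],[0,0,0.4,0],[0,0,0.3,0],[0,0,0,0]]';python3 -c "
from h import *
go2('funnel',.067)"
```

```text
time_s: 47.98
tcp_pos: [0.6411, -0.1595, 0.1193]
tool_rot: [0.181, 0.983, 0.008, -0.04]
contact_force: [-0.4, -0.2, -0.4]
opening: 0.0718
units [-0.26 -0.14  2.08] tcp [ 0.6411 -0.1595  0.1193] yaw 159.1 zaxis [-0.076, 0.03, -0.997] open 0.0718 F [-0.4 -0.2 -0.4] t 47.975
jaw axis z 0.001 tilt az 158.6 lean 0.081 q [-0.36  0.47  1.46  0.    1.29 -1.57]
```

```bash
python3 -m creep '[[-0.09,-0.05,0.5,0],[-0.09,-0.05,0.5,0],[-0.06,-0.03,0.5,0],[0,0,0.3,0],[0,0,0.15,0],[0,0,0,0]]';python3 -c "
from h import *
go2('funnel',.067);w=viewer.read_camera('wrist'); im=cv2.imread('pics/s10.png')
cv2.imwrite('pics/w11.png',np.hstack([cv2.resize(im[90:180,140:230],(373,373),interpolation=cv2.INTER_CUBIC),w[5:378,90:490]]))
a=np.linspace(0,6.283,73)
q=proj('wrist',np.c_[.641+.027*np.cos(a),-.163+.027*np.sin(a),0*a+.055]); print(q.min(0).round(1),q.max(0).round(1))"
```

```text
time_s: 48.72
tcp_pos: [0.642, -0.1635, 0.0668]
tool_rot: [0.181, 0.983, 0.008, -0.04]
contact_force: [0.7, 0.1, 0.5]
opening: 0.0721
units [ 0.   -0.   -0.01] tcp [ 0.642  -0.1635  0.0668] yaw 159.1 zaxis [-0.075, 0.03, -0.997] open 0.0721 F [0.7 0.1 0.5] t 48.725
jaw axis z 0.001 tilt az 158.6 lean 0.081 q [-0.37  0.54  1.47  0.    1.21 -1.58]
[200.9 192.3] [308.2 295.3]
```

View pics/w11.png

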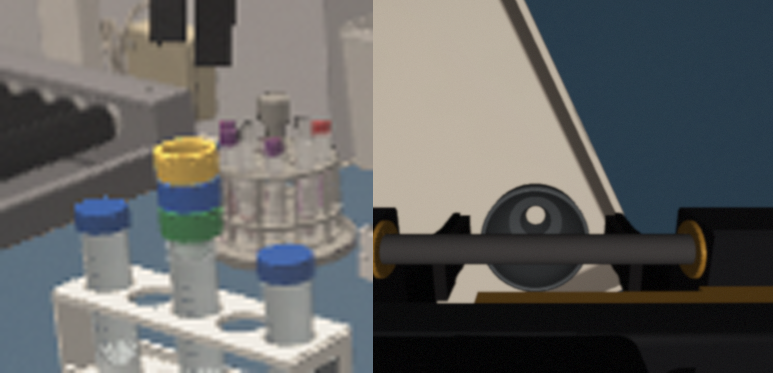

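Left panel: the stack stands straight, with yellow home. Right panel: the funnel rim centre is about (252,240), between the pads, within 3 px of prediction. Gripping.

```bash
python3 -m creep '[[0.06,0,0.02,0],[0,0,0,0]]'; python3 -m creep '[[0,0,0,0],[0,0,0,0],[0,0,0,0],[0,0,0,0]]' -1 20; python3 -m creep '[[0,0,-0.4,0],[0,0,-0.6,0],[0,0,-0.6,0],[0,0,-0.7,0],[0,0,-0.7,0],[0,0,-0.7,0],[0,0,-0.7,0],[0,0,-0.7,0],[0,0,-0.7,0],[0,0,-0.7,0],[0,0,-0.7,0],[0,0,-0.3,0]]'; python3 -c "
from h import *
go2('place',.275)"
```

```text
time_s: 49.02
tcp_pos: [0.6413, -0.1631, 0.0678]
tool_rot: [0.181, 0.983, 0.008, -0.039]
contact_force: [-0.2, 0.3, -0.1]
opening: 0.0723
time_s: 49.52
tcp_pos: [0.6417, -0.1632, 0.0684]
tool_rot: [0.181, 0.983, 0.007, -0.038]
contact_force: [0.4, 0.2, 0.2]
opening: 0.0538
time_s: 51.02
tcp_pos: [0.6567, -0.1692, 0.2707]
tool_rot: [0.181, 0.983, 0.007, -0.037]
contact_force: [0.8, 0.4, -1.6]
opening: 0.054
units [ 9.23 11.73  0.53] tcp [ 0.6567 -0.1692  0.2707] yaw 159.1 zaxis [-0.069, 0.027, -0.997] open 0.054 F [ 0.8  0.4 -1.6] t 51.025
jaw axis z 0.001 tilt az 158.5 lean 0.075 q [-0.37  0.39  1.27  0.    1.55 -1.58]
```

```bash
echo "P['pf']=(.541,.188)" >> h.py
python3 -m creep '[[0.14,0.18,0,0],[0.28,0.36,0,0],[0.28,0.36,0,0],[0.28,0.36,0,0],[0.28,0.36,0,0],[0.28,0.36,0,0],[0.28,0.36,0,0],[0.28,0.36,0,0],[0.28,0.36,0,0],[0.28,0.36,0,0],[0.28,0.36,0,0],[0.28,0.36,0,0]]'; python3 -m creep '[[0.28,0.36,0,0],[0.28,0.36,0,0],[0.28,0.36,0,0],[0.28,0.36,0,0],[0.28,0.36,0,0],[0.28,0.36,0,0],[0.28,0.36,0,0],[0.28,0.36,0,0],[0.28,0.36,0,0],[0.28,0.36,0,0],[0.28,0.36,0,0],[0.28,0.36,0,0]]';python3 -c "
from h import *
go2('pf',.275)"
```

```text
time_s: 52.52
tcp_pos: [0.6148, -0.0343, 0.2754]
tool_rot: [0.18, 0.983, 0.008, -0.038]
contact_force: [-1.4, 0.3, 0.7]
opening: 0.0541
time_s: 54.02
tcp_pos: [0.572, 0.1057, 0.2827]
tool_rot: [0.18, 0.983, 0.008, -0.038]
contact_force: [0.7, 0.6, -0.6]
opening: 0.0537
units [2.3  2.64 0.49] tcp [0.572  0.1057 0.2827] yaw 159.2 zaxis [-0.072, 0.029, -0.997] open 0.0537 F [ 0.7  0.6 -0.6] t 54.025
jaw axis z 0.001 tilt az 158.2 lean 0.078 q [ 0.03  0.15  1.55  0.03  1.52 -1.18]
```

```bash
python3 -m creep '[[0.3,0.34,0.1,0],[0.3,0.34,0.1,0],[0.3,0.34,0.1,0],[0.3,0.34,0.1,0],[0.3,0.34,0.1,0],[0.3,0.34,0,0],[0.2,0.25,0,0],[0.1,0.1,0,0],[0,0,0,0]]';python3 -c "
from h import *
go2('pf',.245); p=viewer.camera_params('wrist');w=viewer.read_camera('wrist'); im=viewer.read_camera('scene')
cv2.imwrite('pics/w12.png',np.hstack([cv2.resize(im[70:160,140:230],(373,373),interpolation=cv2.INTER_CUBIC),w[5:378,90:490]]))
a=np.linspace(0,6.283,73); t=readout.observe()['tcp_pos']; 
for c,z,r in((P['tube'],.175,.019),((t[0]-.002,t[1]+.0007),t[2]-.0134,.027)):
    q=proj('wrist',np.c_[c[0]+r*np.cos(a),c[1]+r*np.sin(a),0*a+z],p); print(q.min(0).round(1),q.max(0).round(1))"
```

```text
time_s: 55.15
tcp_pos: [0.541, 0.1865, 0.2738]
tool_rot: [0.18, 0.983, 0.008, -0.038]
contact_force: [-0.3, 0.8, -0.2]
opening: 0.0539
units [-0.07  0.05  1.15] tcp [0.541  0.1865 0.2738] yaw 159.3 zaxis [-0.072, 0.029, -0.997] open 0.0539 F [-0.3  0.8 -0.2] t 55.15
jaw axis z 0.001 tilt az 158.4 lean 0.078 q [ 0.17  0.12  1.59  0.04  1.5  -1.04]
[230.9 182. ] [280.3 230.4]
[200.5 190.8] [307. 293.]
```

View pics/w12.png

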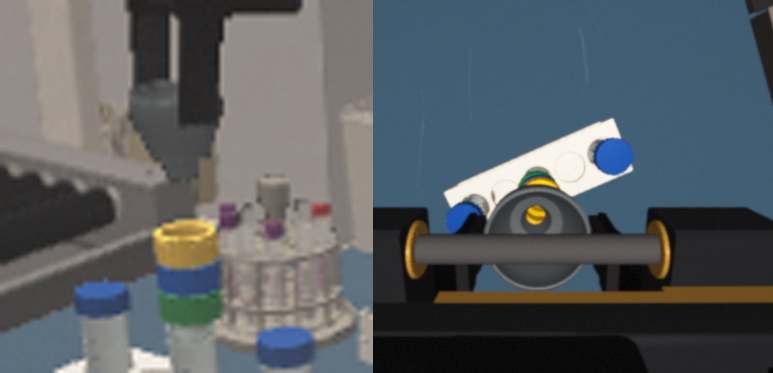

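The funnel is held upright over the stack. Its outline (202–308) matches the prediction of 200–307, so I'm lowering it.

```bash
python3 -m creep '[[-0.04,0.03,0.3,0],[-0.03,0.03,0.3,0],[0,0,0.3,0],[0,0,0.22,0],[0,0,0,0]]';python3 -c "
from h import *
go2('pf',.23)"
```

```text
time_s: 55.88
tcp_pos: [0.5411, 0.1869, 0.2426]
tool_rot: [0.181, 0.983, 0.007, -0.039]
contact_force: [-0.4, -0.7, -0.7]
opening: 0.0538
units [-0.02  0.04  0.5 ] tcp [0.5411 0.1869 0.2426] yaw 159.1 zaxis [-0.074, 0.028, -0.997] open 0.0538 F [-0.4 -0.7 -0.7] t 55.875
jaw axis z 0.0 tilt az 159.1 lean 0.079 q [ 0.17  0.15  1.62  0.04  1.44 -1.04]
```

```bash
python3 -m creep '[[-0.02,0.03,0.2,0],[0,0.02,0.2,0],[0,0,0.12,0],[0,0,0,0]]';python3 -m creep '[[0,0,0.08,0],[0,0,0.06,0]]'; python3 -m creep '[[0,0,0.06,0]]'; python3 -m creep '[[0,0,0.05,0]]'
```

```text
time_s: 56.38
tcp_pos: [0.5412, 0.1884, 0.229]
tool_rot: [0.181, 0.983, 0.007, -0.039]
contact_force: [0.4, -0.8, -0.3]
opening: 0.0543
time_s: 56.62
tcp_pos: [0.5414, 0.1887, 0.226]
tool_rot: [0.181, 0.983, 0.008, -0.038]
contact_force: [-0.5, 1.4, 4.1]
opening: 0.0539
time_s: 56.75
tcp_pos: [0.542, 0.1891, 0.2258]
tool_rot: [0.181, 0.983, 0.008, -0.037]
contact_force: [0.3, 0.6, 8.0]
opening: 0.0541
time_s: 56.88
tcp_pos: [0.5425, 0.1894, 0.2259]
tool_rot: [0.181, 0.983, 0.009, -0.036]
contact_force: [-1.0, -0.9, 6.3]
opening: 0.0538
```

Contact at the predicted height (0.226). Releasing and retreating.

```bash
python3 -m creep '[[0,0,0,0],[0,0,0,0],[0,0,0,0]]' 0.65; python3 -m creep '[[0,0,-0.3,0],[0,0,-0.5,0],[0,0,-0.6,0],[0,0,-0.6,0],[0,0,-0.6,0],[0,0,-0.5,0],[0,0,0,0]]';  python3 -c "
from h import *
go2('pf',.2); w=viewer.read_camera('wrist'); im=viewer.read_camera('scene'); t=viewer.read_camera('top'); cv2.imwrite('pics/t13.png',t)
f=np.hstack([cv2.resize(im[90:190,140:230],(336,373),interpolation=cv2.INTER_CUBIC),w[5:378,90:490]])
cv2.imwrite('pics/w13.png',f)
a=np.linspace(0,6.283,73)
c=P['tube'];q=proj('wrist',np.c_[c[0]+.027*np.cos(a),c[1]+.027*np.sin(a),0*a+.213]); print(q.min(0).round(1),q.max(0).round(1)); print(proj('scene',[(*c,.213),(*c,.175)]))
t0=cv2.imread('pics/top0.png')
print('red/tray diff', np.abs(t[210:238,325:353].astype(int)-t0[210:238,325:353]).mean())"
```

```text
time_s: 57.25
tcp_pos: [0.5425, 0.1892, 0.2257]
tool_rot: [0.181, 0.983, 0.009, -0.036]
contact_force: [0.3, 0.2, -0.1]
opening: 0.0704
time_s: 58.12
tcp_pos: [0.5489, 0.1868, 0.3104]
tool_rot: [0.181, 0.983, 0.009, -0.035]
contact_force: [-0.2, 0.6, 0.8]
opening: 0.0719
units [-0.   -0.09  4.43] tcp [0.5489 0.1868 0.3104] yaw 159.1 zaxis [-0.065, 0.031, -0.997] open 0.0719 F [-0.2  0.6  0.8] t 58.125
jaw axis z 0.005 tilt az 154.8 lean 0.072 q [ 0.17  0.12  1.53  0.04  1.56 -1.04]
[216.1 162.9] [287.7 233.3]
[[181.97721028 110.50853941]
 [183.22826307 125.19654985]]
red/tray diff 14.071853741496598
```

View pics/w13.png

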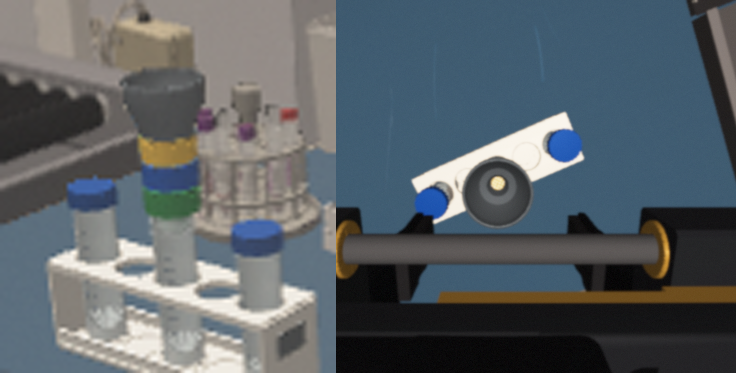

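All four are stacked straight: the funnel outline is (217–286, 161–232), predicted (216–288, 163–233). One quick check on red, then hand in.

```bash
python3 -c "
from h import *
for f in('pics/top0.png','pics/t13.png'):
    i=cv2.imread(f)[205:245,320:358].astype(int); m=(i[...,2]>i[...,1]+60)&(i[...,2]>i[...,0]+60); ys,xs=np.nonzero(m); print(f,len(xs),xs.mean()+320 if len(xs) else 0,ys.mean()+205 if len(ys) else 0)
env.close_job()"
```

```text
pics/top0.png 148 339.3378378378378 223.2027027027027
pics/t13.png 152 339.3421052631579 223.2236842105263
the job is handed in; nothing more can be done
```

The cascade is built on the open tube and handed in at about 58 s: green, then blue, yellow and the grey funnel. Hand-in reports no verdict.

- **Seating:** each piece met 6–13 N of contact at its expected seated height, and the scene and wrist views show the stack straight. The funnel rim matched its predicted outline to about 2 px.
- **Left alone:** the red strainer has not moved in the top view (centroid shift under 0.1 px). A raw pixel comparison of its area differed slightly, which I put down to lighting. The capped tubes look unmoved in the last scene and wrist views, but I did not measure them. The gripper is open and clear above the stack.
- **Problem on the way:** fast sideways moves tilted the tool by up to about 0.085 rad, and I could not undo it. From blue onwards I moved slowly with the jaws set across the tilt, so the pieces stayed upright. Green was released with the tool at about 0.05 rad and still looked level on the tube.

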